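# Load and lock a pair of gel plates in the casting stand

## Robot

A 7-joint arm with a two-finger parallel gripper is mounted at the origin on the work surface. World frame = base frame: x ahead of the robot, y to its left, z up, the work surface at z = 0. Lengths are in m, angles in rad, forces in N, time in s.
With the tool pointing down it reaches from about 0.425 to 0.925 m from the base axis. Payload 6.8 kg.
Tool frame: the origin (TCP) lies on the front face of the gripper's body, between the roots of the fingers; the fingertips stand 73 mm ahead of it and the grasp point (between the pads) lies 54 mm ahead of it; z points along the fingers, y is the direction in which the jaws open and shut (so a half turn about z gives the same grasp; the last joint's range is limited). The gripper opens to 85 mm and grips with 20 to 120 N. Pads are 22 mm wide; open, the fingers measure 114 mm over their backs; the gripper's body (76 mm by 85 mm) begins 54 mm behind the grasp point. The pads swing forward as they close: fully open they stand 13 mm farther back than shut.
Start: joints at [-1.23, 0.477, 0.022, 1.555, -0.011, 1.109, -0.083], TCP at [0.293, 0.608, 0.304] pointing down, gripper open.
Joint ranges: [-2.96, 2.96], [-0.34, 2.1], [-1.41, 1.46], [0.24, 2.44], [-1.37, 4.51], [0.17, 1.92], [-2.96, 2.96]. Speed limits (rad/s): [2.39, 2.39, 3.14, 3.14, 3.14, 3.14, 3.14].

## Interface

Orientations are given as a rotation vector (axis times angle).
In Python, from bench import * gives the robot as it stands.
- The arm moves only by the tool jog_arm, never from a script. Its argument "plan" is a list of rows, each a list of 2 entries, a list of its own where there are three numbers: the shift along the world's x, y, z in cm, then the turn about the world's z in rad. In form: [[[tx, ty, tz], twist], ...]. A call has 1 to 12 rows; each row shifts and turns the commanded pose from where the row before left it; what a row does not reach is not made up. A row lasts 1/10 s, in which the tool goes at most 50 mm and 8.59 degrees, less where a joint would pass 70% of its speed; a pose out of reach is approached as far as the arm can. A call is refused whole if a number of a shift passes 5 or a number of a turn 0.15, either way. A call with a gripper value outside its range is refused whole. "hand" is the finger opening in cm, from 0 to 8.54, set as the call begins (left out, the last holds). The fingers move at their own pace and stop on an object; "grip_force" is the grip in N (left out, the last holds). Time passes only in rows, so rows that do not move let the fingers close. It gives the time, the measured TCP pose, the force and the opening at its end, in the units of the state.
- get_obs(): the state, without advancing time (a new reading comes with each control period).
- grab_frame(name): name is "scene" or "side" or "wrist"; returns the picture (420x560x3 uint8, red, green, blue); there is no depth.
- get_calibration(name): a dict with "intrinsics" (3x3 intrinsics, pixels), "k1" (the pictures are not rectified: a ray, as slopes to the right and down, at radius r is drawn at 1 + k1 r^2 times it, then the intrinsics apply), "xyz" and "orientation" of the camera in the world. Camera axes: x right, y down, z forward; pixel columns grow to the right and rows downward; lengths in m; the calibration is good to about 2 mm. A picture is of the moment at which its call begins: read the wrist's pose just before it. get_calibration takes no time and is no camera call; for the wrist camera it gives the pose at the moment of the call.
- hand_in(): hands the job in, once; it reports no verdict.
The state is a dict: "clock": time; "joints": joint angles; "qvel": joint speeds; "tau": joint torques, N m; "tcp_pos": TCP position; "orientation": TCP orientation; "contact_force": force on the tool from outside, world axes, zero at the start; "moment": the same for the moment, N m; "grip_width": finger opening in m.
Only numpy, scipy, OpenCV 4.12 (cv2) and the standard library are available. Lean on these libraries where they do the work, as an engineer would, in place of code of your own. Each camera call takes 0.05 s, during which the arm holds its last target. There are 200 camera calls.

## Task

Take both gel plates out of the white plate rack together in one grasp and stand them upright as a pair in the trough of the casting stand, without dropping them. Then lift the flat screwdriver from its holder, set its blade on the slotted screw of the stand, turn it lightly until the blade drops into the slot, and turn the screw clockwise to its stop so that the jaw closes on the pair. Finally stand the screwdriver upright in its holder again, and do not disturb the other things on the bench.

Things in the scene. Friction and masses are not known exactly. Their poses are not given: they have to be found in the camera images.
- rack: White plastic plate rack, fixed (86 x 130 x 41 mm), four low walls along its y. The pair of plates stands in the middle trough (15 mm wide in x, centred on the rack's origin, floor 10 mm above the bench, walls up to 41 mm). Origin: centre of the underside; z up.
- plate_spacers: Loose white gel plate, 4 x 100 x 90 mm (own x, y, z; z up), 75 to 155 g, with two grey spacer strips (4 mm thick, 12 mm wide, full height) on its -x face along its upright edges. Origin: centre of the plate's lower edge, strips not counted. At the start it stands in the rack, origin at rack x = +4 mm, strips towards the other plate.
- plate_plain: Loose white gel plate without strips, 4 x 100 x 90 mm, 60 to 130 g. Origin and axes as the other. At the start it stands in the rack, parallel, origin at rack x = -4 mm, touching the strips. The pair is 12 mm thick and can be gripped as one from above, across its thickness at mid length; its top is 100 mm above the bench in the rack, 102 mm in the stand.
- stand: Dark green gel casting stand, fixed; own x -100 to +50 mm, y +-67 mm. Origin: on the underside, below the trough; z up. Trough along own y: floor 12 mm up, 110 mm long (y +-55), rear wall face at x = +14 mm, wall tops 47 mm up; its front side is the grey jaw. At the start it is open 17.8 to 21 mm, and x = +5 mm is a good middle for the pair. The screw is at x = -60 mm.
- jaw_face (a point): Middle of the upper edge of the jaw's face towards the plates (jaw 96 mm long, 12 mm thick). In the stand's frame its x is -7 mm fully open and +1 mm fully closed (gap 13 mm, a firm stop), y 0, z 47 mm. The screw drives it 4 mm per radian. At the start it is 0 to 3.2 mm from fully open. Plates let go in the trough may lean up to 0.35 rad until it closes and straightens them.
- screw_top (a point): Centre of the brass screw's top face, 41 mm up, with the stand's axes (it does not turn with the screw). Head 36 mm across; straight slot through the whole diameter, 7.5 mm wide, 8 mm deep. The slot lies along the stand's y with the jaw fully open and turns with the screw: clockwise from above, 0.25 rad per mm of jaw travel, 2.0 rad in all to the closed stop. Stiff (0.12 N m), stays put.
- driver: Loose flat screwdriver, upright, 141 mm long, 0.12 to 0.2 kg. Origin: middle of the blade's tip; z up to the handle. Blade 20 mm wide (own x), 3 mm thick (own y); shaft 16 mm round; collar 44 mm across, 78 to 84 mm above the tip; cream handle 34 mm (own x) x 22 mm (own y), 84 to 141 mm above the tip: grip across the 22 mm. In the holder the tip is 14 mm above the bench.
- driver_tip (a point): Middle of the tip edge of the blade, with the screwdriver's axes.
- holder: Grey screwdriver holder, fixed block 70 x 70 x 92 mm with a 29 mm upright round hole right through its centre; the screwdriver hangs in it with its collar resting on the top face (92 mm above the bench). Origin: centre of the underside.
- flask: Loose conical glass flask, 68 mm across, 92 mm tall; bystander. Origin: centre of the underside.
- reagent: Loose blue-capped jar, 56 mm across, 100 mm tall; bystander. Origin: centre of the underside.
- tip_box: Loose open yellow tip box, 80 x 120 x 45 mm; bystander. Origin: centre of the underside.
- comb: Loose white gel comb lying flat, about 90 x 31 x 4 mm; bystander. Origin: on the underside, mid length.
- tube_box: Loose closed white box, 85 x 85 x 50 mm; bystander. Origin: centre of the underside.
- pipette: Loose pipette lying on the bench, 240 mm long, 30 mm high; bystander. Origin: mid length at bench height.
Mind the look-alikes: they are no part of the job. What is shaped like the driver but green or yellow is not meant.

How it is judged:
By the outcome, as a careful person would: the job done as asked, in the order asked, and still so for the second after the job is handed in, with the robot touching nothing.
It also fails if it takes over 72 s, if anything falls off the work surface, if the arm or the gripper's body presses on something with over 40 N, if the wrist force passes 120 N, or if a joint passes its speed limit or range.

## Working session

There is one attempt and no reset: what is moved stays moved. The work goes in short steps, Python scripts to look and compute and a tool call to move; the robot and the scene stay as the last step left them, time stands still between calls to the robot, and variables do not carry over. Pictures are saved under pics/ and viewed, about 8 in all and at most 12, crops included, and the job is handed in when it is done.

Besides the shell and the picture viewer there is one more tool, called by a JSON object that holds its "fn" and its "kwargs". jog_arm: Moves the arm, as the interface text tells. Its arguments: {"type":"object","properties":{"plan":{"type":"array","items":{"type":"array"}},"hand":{"type":"number"},"grip_force":{"type":"number"}},"required":["plan"]}

```bash
mkdir -p pics; python3 - <<'E'
from bench import *
import cv2,numpy as np
s=get_obs();print(s)
for n in ("scene","side"):
    f=grab_frame(n);cv2.imwrite(f"pics/{n}0.png",f[:,:,::-1]);print(n,get_calibration(n))
a=cv2.imread("pics/scene0.png");b=cv2.imread("pics/side0.png")
print(get_calibration("wrist"))
E
```

```text
{'clock': 0.0, 'joints': array([-1.23009068,  0.47779167,  0.02236558,  1.55644152, -0.01153181,
        1.10928387, -0.08309945]), 'qvel': array([-0.00179697,  0.00079677, -0.0006645 ,  0.00085088, -0.00029703,
       -0.00224216,  0.00072363]), 'tau': array([ 6.75959618e-04, -5.96444178e+01,  1.60800666e+00, -2.81197625e+01,
        1.24412737e-02,  9.28773807e-03, -1.66324315e-05]), 'tcp_pos': array([0.2926907 , 0.60773964, 0.30293593]), 'orientation': array([-6.99039457e-01, -3.06253954e+00,  2.78533380e-03]), 'contact_force': array([ 0.02954298, -0.20310937,  0.20021281]), 'moment': array([-0.00869071,  0.02250453,  0.03993941]), 'grip_width': 0.08535341018128377}
scene {'intrinsics': array([[379.52677377,   0.        , 274.43746306],
       [  0.        , 379.52677377, 210.22790352],
       [  0.        ,   0.        ,   1.        ]]), 'k1': -0.0759254675904035, 'xyz': array([1.05604903, 0.38909199, 0.8026367 ]), 'orientation': array([-1.24860645, -2.38597698,  0.87986761])}
side {'intrinsics': array([[464.12525667,   0.        , 277.81885707],
       [  0.        , 464.12525667, 213.23585985],
       [  0.        ,   0.        ,   1.        ]]), 'k1': 0.0017292707584273023, 'xyz': array([ 0.37435065, -0.63284218,  0.7672175 ]), 'orientation': array([-2.34622081,  0.28667916, -0.12919853])}
{'intrinsics': array([[291.77186828,   0.        , 280.459932  ],
       [  0.        , 291.77186828, 208.50553476],
       [  0.        ,   0.        ,   1.        ]]), 'k1': -0.009661279496399154, 'xyz': array([0.21767967, 0.6452307 , 0.37269025]), 'orientation': array([2.41226364, 1.51522189, 0.25190146])}
```

View pics/scene0.png

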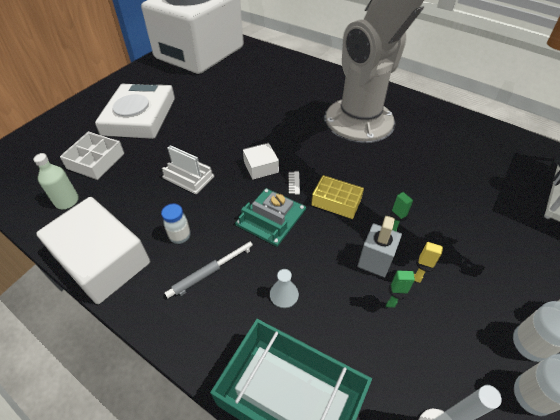

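View pics/side0.png

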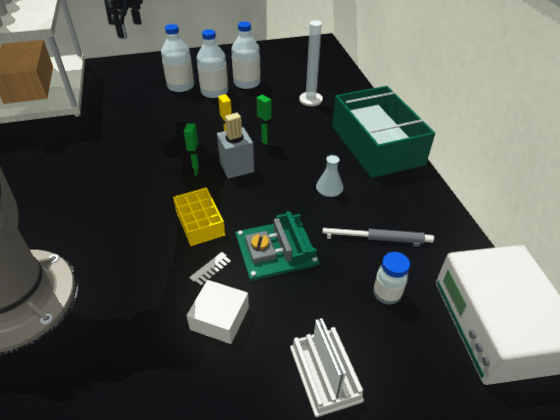

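Scene view: the driver with the cream handle stands in the grey holder at (386,230), or (233,125) in the side view. Its look-alikes are green at (402,205) and (403,282) and yellow at (430,255), all rejected by colour. The rack with the plates is at (188,170), side (325,370). The stand is at (272,213), side (278,245). I'll check these in one crop mosaic and cast rays for rough positions.

```bash
cat > h.py <<'E'
from bench import *
import cv2,numpy as np
from scipy.spatial.transform import Rotation as R
def ray(c,px):
    K=c["intrinsics"];k=c["k1"]
    p=cv2.undistortPoints(np.array([[px]],float),K,np.array([k,0,0,0.]))[0,0]
    return c["xyz"],R.from_rotvec(c["orientation"]).as_matrix()@np.array([p[0],p[1],1])
def onz(c,px,z):
    o,d=ray(c,px);return o+d*(z-o[2])/d[2]
def proj(c,P):
    r=R.from_rotvec(c["orientation"]).as_matrix()
    return cv2.projectPoints(np.atleast_2d(np.array(P,float)),cv2.Rodrigues(r.T)[0],-r.T@c["xyz"],c["intrinsics"],np.array([c["k1"],0,0,0.]))[0][:,0]
def tri(c1,p1,c2,p2):
    o1,d1=ray(c1,p1);o2,d2=ray(c2,p2)
    t=np.linalg.lstsq(np.c_[d1,-d2],o2-o1,rcond=None)[0];a=o1+t[0]*d1;b=o2+t[1]*d2
    return (a+b)/2,np.linalg.norm(a-b)
E
python3 - <<'E'
from h import *
S=get_calibration("scene");D=get_calibration("side")
for n,a,b,z in [("rack",(188,178),(327,372),.02),("screw",(278,201),(261,241),.041),("holdertop",(383,238),(235,140),.092),("handle",(387,223),(232,120),.14),("tubebox",(261,155),(220,310),.05),("tipbox",(338,192),(198,210),.03),("flask",(284,295),(331,190),0.01),("reagent",(172,213),(396,265),.1),("green1",(403,205),(191,137),.1),("green2",(403,282),(264,107),.1),("yel",(430,254),(225,107),.1),("pip",(205,272),(385,236),.015)]:
    print(n,onz(S,a,z).round(3),onz(D,b,z).round(3),*[np.round(x,3) for x in tri(S,a,D,b)])
a=cv2.imread("pics/scene0.png");b=cv2.imread("pics/side0.png")
r=lambda i,x,y:cv2.resize(i[y:y+100,x:x+100] if 1 else i,(266,266),interpolation=cv2.INTER_CUBIC)
cv2.imwrite("pics/mos.png",np.vstack([np.hstack([r(a,138,120),r(a,222,165),r(a,335,185)]),np.hstack([r(b,275,315),r(b,228,195),r(b,183,85)])]))
E
```

```text
rack [ 0.563 -0.277  0.02 ] [ 0.55  -0.302  0.02 ] [ 0.553 -0.293  0.002] 0.004
screw [0.503 0.003 0.041] [ 0.502 -0.006  0.041] [ 0.501 -0.     0.036] 0.004
holdertop [0.497 0.294 0.092] [0.503 0.283 0.092] [0.501 0.292 0.09 ] 0.01
handle [0.491 0.29  0.14 ] [0.502 0.298 0.14 ] [0.499 0.291 0.146] 0.004
tubebox [ 0.388 -0.138  0.05 ] [ 0.393 -0.158  0.05 ] [ 0.387 -0.146  0.041] 0.014
tipbox [0.373 0.116 0.03 ] [0.387 0.128 0.03 ] [0.385 0.119 0.041] 0.004
flask [0.711 0.163 0.01 ] [0.708 0.141 0.01 ] [ 0.71   0.157 -0.002] 0.01
reagent [ 0.723 -0.158  0.1  ] [ 0.719 -0.172  0.1  ] [ 0.721 -0.165  0.092] 0.004
green1 [0.383 0.294 0.1  ] [0.401 0.309 0.1  ] [0.398 0.295 0.113] 0.006
green2 [0.584 0.379 0.1  ] [0.602 0.397 0.1  ] [0.596 0.378 0.114] 0.004
yel [0.484 0.401 0.1  ] [0.502 0.42  0.1  ] [0.498 0.4   0.115] 0.004
pip [ 0.771 -0.026  0.015] [ 0.773 -0.033  0.015] [ 0.772 -0.029  0.012] 0.006
```

View pics/mos.png

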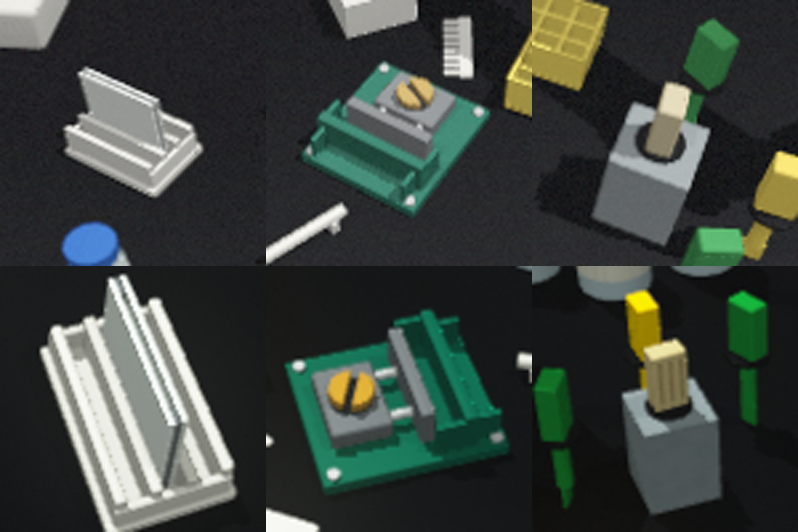

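The mosaic confirms the cream-handled driver in the grey holder, both plates standing in the rack's middle trough, and the stand open with its trough towards +x. Next come the yaws.

```bash
python3 - <<'E'
from h import *
S=get_calibration("scene");D=get_calibration("side")
sc=lambda i,p:[(138,120),(222,165),(335,185)][i]+(np.array(p)-[266*i,0])/2.66-0.3
sd=lambda i,p:[(275,315),(228,195),(183,85)][i]+(np.array(p)-[266*i,266])/2.66-0.3
for n,i,a,b,z in [("plateA",0,(84,72),(120,280),.1),("plateB",0,(159,104),(182,422),.1),
 ("screw",1,(414,92),(351,391),.041),("padNear",1,(384,68),(332,475),.01),("padL",1,(479,111),(298,366),.01),("padC",1,(410,201),(497,437),.01),
 ("jaw0",1,(352,104),(430,440),.047),("jaw1",1,(435,142),(392,335),.047),
 ("handletop",2,(677,90),(666,347),.155)]:
    p,q=sc(i,a),sd(i,b);print(n,onz(S,p,z).round(3),onz(D,q,z).round(3),*[np.round(x,3) for x in tri(S,p,D,q)])
# holder top corners (side): 
for p in [(624,395),(648,427),(718,396),(690,372)]: print(onz(D,sd(2,p),.092).round(3))
for p in [(640,104),(710,127),(690,183),(608,155)]: print(onz(S,sc(2,p),.092).round(3))
print(R.from_rotvec(get_obs()['orientation']).as_matrix().round(2))
E
```

```text
plateA [ 0.551 -0.342  0.1  ] [ 0.548 -0.249  0.1  ] [ 0.558 -0.287  0.142] 0.05
plateB [ 0.543 -0.239  0.1  ] [ 0.554 -0.346  0.1  ] [ 0.538 -0.302  0.052] 0.073
screw [ 0.499 -0.002  0.041] [ 0.499 -0.007  0.041] [ 0.498 -0.004  0.038] 0.003
padNear [ 0.466 -0.064  0.01 ] [ 0.472 -0.06   0.01 ] [ 0.47  -0.062  0.014] 0.002
padL [0.46  0.052 0.01 ] [0.468 0.057 0.01 ] [0.466 0.054 0.015] 0.004
padC [0.594 0.059 0.01 ] [ 0.605 -0.055  0.01 ] [ 0.596  0.017 -0.046] 0.076
jaw0 [ 0.551 -0.041  0.047] [ 0.545 -0.074  0.047] [ 0.544 -0.054  0.028] 0.013
jaw1 [0.545 0.054 0.047] [0.543 0.039 0.047] [0.543 0.049 0.039] 0.007
handletop [0.49  0.291 0.155] [0.505 0.295 0.155] [0.501 0.291 0.161] 0.009
[0.466 0.321 0.092]
[0.479 0.267 0.092]
[0.55  0.299 0.092]
[0.533 0.343 0.092]
[0.469 0.261 0.092]
[0.457 0.324 0.092]
[0.522 0.333 0.092]
[0.535 0.262 0.092]
[[-0.9   0.43 -0.  ]
 [ 0.43  0.9  -0.  ]
 [-0.   -0.   -1.  ]]
```

{"fn": "jog_arm", "kwargs": {"plan": [[[2.5,-4,0],-0.05],[[2.5,-4,0],-0.05],[[2.5,-4,0],-0.05],[[2.5,-4,0],-0.05],[[2.5,-4,0],-0.05],[[2.5,-4,0],-0.05],[[2.5,-4,0],-0.05],[[2.5,-4,0],-0.05],[[2.5,-4,0],-0.05],[[2.5,-4,0],-0.05]]}}

```text
clock: 1.1
tcp_pos: [0.5434, 0.2063, 0.3037]
orientation: [-1.438, -2.793, 0.0]
contact_force: [0.9, 0.7, -0.2]
grip_width: 0.0852
```

{"fn": "jog_arm", "kwargs": {"plan": [[[0,-4.8,-0.7],-0.05],[[0,-4.8,-0.7],-0.05],[[0,-4.8,-0.7],-0.05],[[0,-4.8,-0.7],-0.05],[[0,-4.8,-0.7],-0.05],[[0,-4.8,-0.7],-0.05],[[0,-4.8,-0.7],-0.05],[[0,-4.8,-0.7],-0.05],[[0,-4.8,-0.7],-0.05],[[0,-4.8,-0.7],-0.05],[[0,0,0],0],[[0,0,0],0]]}}

```text
clock: 2.3
tcp_pos: [0.5421, -0.2731, 0.2333]
orientation: [-2.084, -2.349, 0.001]
contact_force: [1.2, 1.2, -0.9]
grip_width: 0.0854
```

```bash
python3 - <<'E'
from h import *
c=get_calibration("wrist");f=grab_frame("wrist");cv2.imwrite("pics/w1.png",f[:,:,::-1])
np.save("pics/w1.npy",np.array([c],dtype=object),allow_pickle=True)
s=get_obs();m=R.from_rotvec(s['orientation']).as_matrix();print(s['clock'],s['tcp_pos'].round(4),m[:,1].round(3),m[:,2].round(3),c['xyz'])
for p in [(.549,-.243,.1),(.549,-.343,.1)]:print(proj(c,p))
E
```

```text
2.35 [ 0.5427 -0.2713  0.2334] [ 0.993  0.122 -0.001] [-0.001  0.001 -1.   ] [ 0.53261522 -0.18888213  0.30295541]
[[294.29645457 189.91697372]]
[[278.20656878 305.3390488 ]]
```

View pics/w1.png

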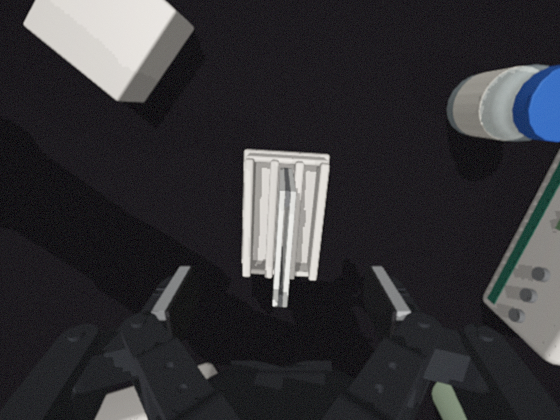

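The wrist view shows the pair's top from (288,194) at its far end to (280,304) at its near end. I'll measure it with a finer crop.

```bash
python3 - <<'E'
from h import *
c=np.load("pics/w1.npy",allow_pickle=True)[0]
for p in [(288,194),(280,304)]:print(onz(c,p,.1).round(4))
i=cv2.imread("pics/w1.png");cv2.imwrite("pics/w1c.png",cv2.resize(i[145:315,235:335],None,fx=3.5,fy=3.5,interpolation=cv2.INTER_CUBIC))
E
```

```text
[ 0.5449 -0.2466  0.1   ]
[ 0.5503 -0.3415  0.1   ]
```

View pics/w1c.png

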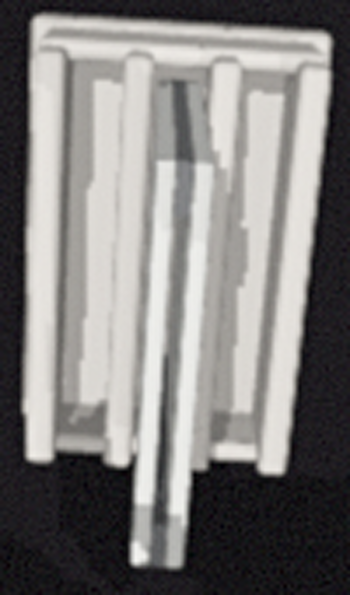

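```bash
python3 - <<'E'
from h import *
c=np.load("pics/w1.npy",allow_pickle=True)[0]
A,B=[onz(c,p,.1) for p in [(287.6,191.3),(280.1,306.7)]];print(A,B,(A+B)/2,np.linalg.norm(A-B),np.arctan2(-(A-B)[0],(A-B)[1]))
s=get_obs();m=R.from_rotvec(s['orientation']).as_matrix();print(s['tcp_pos'],np.arctan2(m[1,1],m[0,1]))
E
```

```text
[ 0.54434367 -0.24459508  0.1       ] [ 0.55072314 -0.34416014  0.1       ] [ 0.5475334  -0.29437761  0.1       ] 0.09976922971521135 0.06398591992918018
[ 0.54273133 -0.2712799   0.23338223] 0.12213145675517496
```

{"fn": "jog_arm", "kwargs": {"plan": [[[0.24,-1.15,-1],-0.03],[[0.24,-1.16,-1],-0.028],[[0,0,-2],0],[[0,0,-2],0],[[0,0,-2],0],[[0,0,-1.5],0],[[0,0,-1],0],[[0,0,0],0],[[0,0,0],0]], "hand": 5}}

```text
clock: 3.25
tcp_pos: [0.5479, -0.2952, 0.1292]
orientation: [2.149, 2.291, 0.0]
contact_force: [0.8, -0.7, 0.7]
grip_width: 0.0501
```

{"fn": "jog_arm", "kwargs": {"plan": [[[0,0,0],0],[[0,0,0],0],[[0,0,0],0],[[0,0,0],0],[[0,0,0],0],[[0,0,0],0],[[0,0,0],0],[[0,0,0],0]], "hand": 0, "grip_force": 60}}

```text
clock: 4.05
tcp_pos: [0.5479, -0.2951, 0.1298]
orientation: [2.149, 2.291, 0.001]
contact_force: [-1.3, 0.7, 6.8]
grip_width: 0.0114
```

{"fn": "jog_arm", "kwargs": {"plan": [[[0,0,0.5],0],[[0,0,1],0],[[0,0,1.5],0],[[0,0,2],0],[[0,0,2],0],[[0,0,2],0],[[0,0,2],0],[[0,0,1],0],[[0,2,0],0],[[0,2,0],0],[[0,0,0],0],[[0,0,0],0]]}}

```text
clock: 5.25
tcp_pos: [0.5477, -0.2546, 0.2491]
orientation: [2.148, 2.292, 0.0]
contact_force: [0.0, -0.8, -2.8]
grip_width: 0.0117
```

{"fn": "jog_arm", "kwargs": {"plan": [[[0.2,2,0],0],[[0.2,2,0],0],[[0.2,2,0],0],[[0.2,2,0],0],[[0.2,1.5,0],0],[[0,0,0],0],[[0,0,0],0],[[0,0,0],0]]}}

```text
clock: 6.05
tcp_pos: [0.5574, -0.1616, 0.249]
orientation: [2.151, 2.289, -0.001]
contact_force: [-0.4, 0.3, -2.1]
grip_width: 0.0114
```

```bash
python3 - <<'E'
from h import *
c=get_calibration("wrist");f=grab_frame("wrist");cv2.imwrite("pics/w2.png",f[:,:,::-1])
np.save("pics/w2.npy",np.array([c],dtype=object),allow_pickle=True)
s=get_obs();m=R.from_rotvec(s['orientation']).as_matrix();print(s['clock'],s['tcp_pos'].round(4),np.arctan2(m[1,1],m[0,1]),s['grip_width'],s['contact_force'])
i=cv2.imread("pics/w2.png");g=grab_frame("side")[:,:,::-1];cv2.imwrite("pics/s2.png",g)
E
```

```text
6.1 [ 0.5573 -0.1615  0.249 ] 0.06187785087836786 0.01143491316113444 [-1.40936727 -0.67393109 -2.44786234]
```

View pics/w2.png

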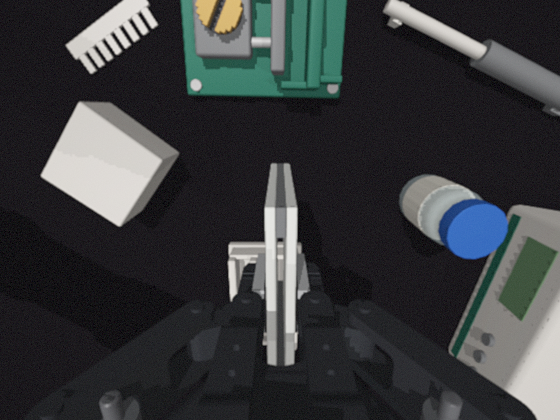

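Both plates are held as a pair: the two white strips at (270,280) and (291,280). The stand is partly in view at the top, so I'll move nearer for the measurement.

{"fn": "jog_arm", "kwargs": {"plan": [[[0.1,2,0],-0.02],[[0.1,2,0],0],[[0.1,2,0],0],[[0,0,0],0],[[0,0,0],0],[[0,0,0],0]]}}

```text
clock: 6.75
tcp_pos: [0.5605, -0.1015, 0.249]
orientation: [2.174, 2.267, -0.001]
contact_force: [0.1, 0.6, -2.2]
grip_width: 0.0115
```

```bash
python3 - <<'E'
from h import *
c=get_calibration("wrist");f=grab_frame("wrist");cv2.imwrite("pics/w3.png",f[:,:,::-1])
np.save("pics/w3.npy",np.array([c],dtype=object),allow_pickle=True)
s=get_obs();m=R.from_rotvec(s['orientation']).as_matrix();print(s['clock'],s['tcp_pos'].round(4),np.arctan2(m[1,1],m[0,1]))
i=cv2.imread("pics/w3.png");cv2.imwrite("pics/w3c.png",cv2.resize(i[0:200,150:410],None,fx=3,fy=3,interpolation=cv2.INTER_CUBIC))
h=cv2.cvtColor(i,cv2.COLOR_BGR2HSV);b=cv2.inRange(h,(12,110,70),(32,255,255))
n,l,st,ce=cv2.connectedComponentsWithStats(b)
for k in range(1,n):
  if st[k][4]>150:print(st[k],ce[k],onz(c,ce[k],.041).round(4))
E
```

```text
6.8 [ 0.5605 -0.1015  0.249 ] 0.04188356217669171
[  31    0  121   22 1754] [89.76339795  7.45781072] [0.3985 0.0551 0.041 ]
[193  65  24  38 549] [203.88342441  81.93442623] [0.4897 0.0022 0.041 ]
[211  71  24  38 555] [223.57837838  91.76936937] [ 0.5068 -0.0052  0.041 ]
```

View pics/w3c.png

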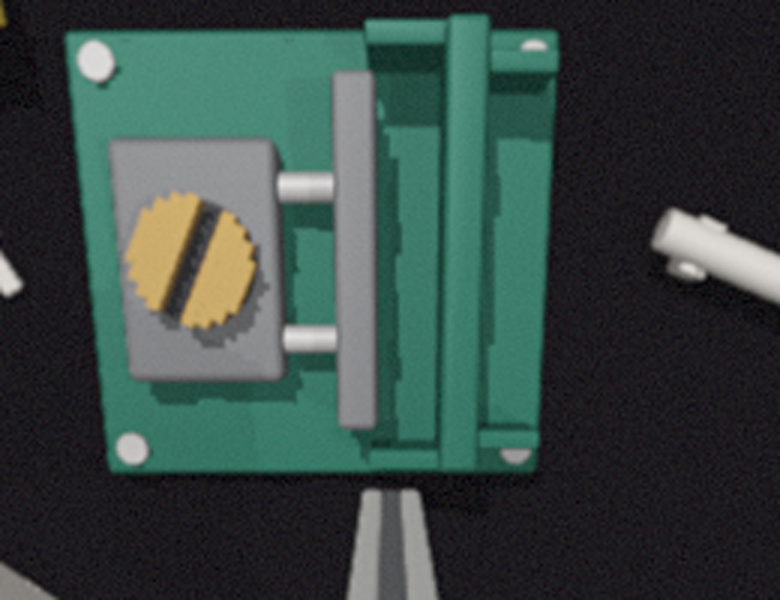

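```bash
python3 - <<'E'
from h import *
c=np.load("pics/w3.npy",allow_pickle=True)[0]
q=lambda p,z:onz(c,(150+(p[0]+.5)/3-.5,(p[1]+.5)/3-.5),z)
def yaw(n,a,b,z):
    A,B=q(a,z),q(b,z);d=A-B;print(n,A.round(4),B.round(4),np.linalg.norm(d).round(4),np.arctan2(-d[0],d[1]).round(4))
yaw("jawface",(374,72),(376,427),.047)
yaw("jawback",(333,73),(341,427),.047)
yaw("wallface",(447,18),(441,468),.047)
yaw("wallrear",(490,18),(480,468),.047)
yaw("baseL",(67,33),(110,471),.012)
yaw("baseR",(557,33),(538,471),.012)
yaw("baseB x",(110,471),(538,471),.012)
yaw("slot",(208,205),(172,318),.041)
E
```

```text
jawface [0.55   0.0478 0.047 ] [ 0.5539 -0.0464  0.047 ] 0.0943 0.0413
jawback [0.539  0.0471 0.047 ] [ 0.5433 -0.0468  0.047 ] 0.094 0.0459
wallface [0.569  0.0612 0.047 ] [ 0.5744 -0.058   0.047 ] 0.1193 0.0458
wallrear [0.5804 0.0617 0.047 ] [ 0.5865 -0.0575  0.047 ] 0.1193 0.051
baseL [0.4562 0.0628 0.012 ] [ 0.4611 -0.069   0.012 ] 0.1319 0.0374
baseR [0.6039 0.0688 0.012 ] [ 0.6106 -0.0629  0.012 ] 0.1319 0.0509
baseB x [ 0.4611 -0.069   0.012 ] [ 0.6106 -0.0629  0.012 ] 0.1496 1.6119
slot [0.5032 0.0138 0.041 ] [ 0.4916 -0.0175  0.041 ] 0.0334 -0.3539
```

Stand origin is about (0.5577, 0.001), yaw 0.045. The jaw is about 1.5 mm from open, and the gap is about 19.4 mm, so the target for the pair's centre is (0.562, 0.001).

{"fn": "jog_arm", "kwargs": {"plan": [[[0.05,2,0],0],[[0.05,2,0],0],[[0.05,2,0],0],[[0,2,0],0],[[0,1.5,0],0],[[0,0.7,0],0],[[0,0,0],0],[[0,0,-2],0],[[0,0,-2],0],[[0,0,-2],0],[[0,0,-1],0],[[0,0,0],0]]}}

```text
clock: 8.0
tcp_pos: [0.5614, 0.001, 0.1778]
orientation: [-2.173, -2.267, 0.004]
contact_force: [-0.7, 1.6, -1.9]
grip_width: 0.0113
```

{"fn": "jog_arm", "kwargs": {"plan": [[[0,0,-1],0],[[0,0,-1],0],[[0,0,-1],0],[[0,0,-0.8],0],[[0,0,-0.4],0],[[0,0,-0.2],0],[[0,0,0],0],[[0,0,0],0]]}}

```text
clock: 8.8
tcp_pos: [0.5624, 0.0021, 0.1352]
orientation: [2.172, 2.27, 0.001]
contact_force: [-0.2, -0.9, -2.2]
grip_width: 0.011
```

{"fn": "jog_arm", "kwargs": {"plan": [[[0,-0.1,-0.1],0],[[0,0,-0.1],0],[[0,0,0],0],[[0,0,0],0]]}}

```text
clock: 9.2
tcp_pos: [0.5622, 0.0011, 0.133]
orientation: [2.172, 2.27, 0.0]
contact_force: [0.5, 0.3, -2.6]
grip_width: 0.0113
```

{"fn": "jog_arm", "kwargs": {"plan": [[[0,0,-0.1],0],[[0,0,-0.05],0],[[0,0,0],0],[[0,0,0],0]]}}

```text
clock: 9.6
tcp_pos: [0.5623, 0.0011, 0.1318]
orientation: [2.172, 2.27, 0.001]
contact_force: [-2.1, 0.8, 5.3]
grip_width: 0.0116
```

{"fn": "jog_arm", "kwargs": {"plan": [[[0,0,0],0],[[0,0,0],0],[[0,0,0],0],[[0,0,0],0]], "hand": 6}}

```text
clock: 10.0
tcp_pos: [0.5622, 0.0011, 0.1313]
orientation: [2.172, 2.27, 0.0]
contact_force: [-0.0, -0.0, 0.4]
grip_width: 0.0599
```

{"fn": "jog_arm", "kwargs": {"plan": [[[0,0,0.5],0],[[0,0,1],0],[[0,0,1.5],0],[[0,0,2],0],[[0,0,2],0],[[0,0,2],0],[[0,0,2],0],[[0,0,2],0],[[0,0,2],0],[[-1,3,0],0],[[-1,4,0],0],[[-1,4,0],0]]}}

```text
clock: 11.2
tcp_pos: [0.532, 0.1116, 0.2832]
orientation: [2.174, 2.267, 0.003]
contact_force: [0.3, 0.3, 0.2]
grip_width: 0.0597
```

```bash
python3 - <<'E'
from h import *
s=get_obs();m=R.from_rotvec(s['orientation']).as_matrix();print(s['clock'],s['tcp_pos'].round(4),np.arctan2(m[1,1],m[0,1]),s['joints'].round(2),s['grip_width'])
a=grab_frame("scene")[:,:,::-1];b=grab_frame("side")[:,:,::-1]
cv2.imwrite("pics/s3a.png",a);cv2.imwrite("pics/s3b.png",b)
r=lambda i,x,y:cv2.resize(i[y:y+130,x:x+130],(400,400),interpolation=cv2.INTER_CUBIC)
cv2.imwrite("pics/s3.png",np.hstack([r(a,205,130),r(b,210,150)]))
E
```

```text
11.2 [0.532  0.1116 0.2832] 0.04195998623292806 [-0.71  0.3   0.47  1.92 -0.17  0.96 -0.12] 0.05974070222089441
```

View pics/s3.png

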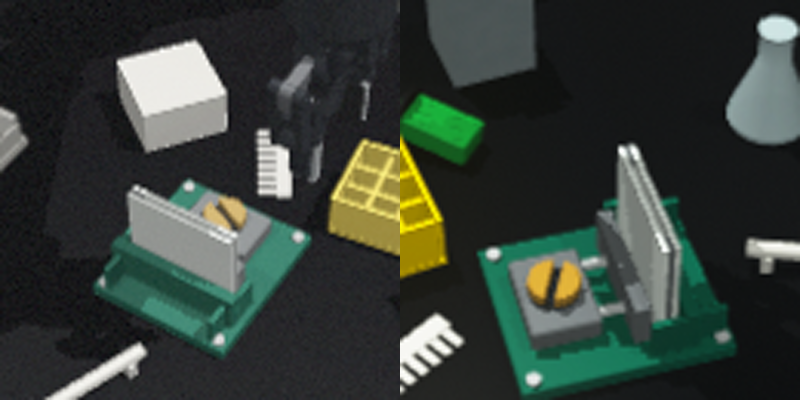

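The pair stands upright in the trough. There is also something green at side px (225,191) that I must identify, so I'll compare green blobs before and after.

```bash
python3 - <<'E'
from h import *
for n,f,c in [("side","side0","side"),("side","s3b","side"),("scene","scene0","scene"),("scene","s3a","scene"),("side","s2","side")]:
    h=cv2.cvtColor(cv2.imread(f"pics/{f}.png"),cv2.COLOR_BGR2HSV)
    m=cv2.inRange(h,(50,140,70),(72,255,255));k,l,st,ce=cv2.connectedComponentsWithStats(m)
    print(f,[(list(st[i]),ce[i].round(0)) for i in range(1,k) if st[i][4]>40])
i=cv2.imread("pics/s3b.png");cv2.imwrite("pics/s3v.png",np.hstack([i[60:330,60:390]]) )
E
```

```text
side0 [([np.int32(257), np.int32(94), np.int32(14), np.int32(27), np.int32(320)], array([263., 107.])), ([np.int32(184), np.int32(124), np.int32(13), np.int32(27), np.int32(269)], array([190., 137.])), ([np.int32(261), np.int32(124), np.int32(6), np.int32(20), np.int32(99)], array([264., 133.])), ([np.int32(191), np.int32(155), np.int32(7), np.int32(20), np.int32(85)], array([194., 162.]))]
s3b [([np.int32(250), np.int32(131), np.int32(22), np.int32(11), np.int32(134)], array([261., 137.])), ([np.int32(180), np.int32(171), np.int32(30), np.int32(16), np.int32(209)], array([195., 179.])), ([np.int32(210), np.int32(181), np.int32(27), np.int32(22), np.int32(380)], array([223., 191.]))]
scene0 [([np.int32(393), np.int32(196), np.int32(19), np.int32(22), np.int32(189)], array([401., 207.])), ([np.int32(392), np.int32(274), np.int32(17), np.int32(18), np.int32(106)], array([398., 283.]))]
s3a [([np.int32(337), np.int32(224), np.int32(25), np.int32(11), np.int32(58)], array([349., 229.])), ([np.int32(395), np.int32(259), np.int32(11), np.int32(14), np.int32(51)], array([400., 265.]))]
s2 [([np.int32(250), np.int32(131), np.int32(22), np.int32(11), np.int32(134)], array([261., 137.])), ([np.int32(180), np.int32(171), np.int32(30), np.int32(16), np.int32(208)], array([194., 178.])), ([np.int32(210), np.int32(181), np.int32(27), np.int32(22), np.int32(380)], array([223., 191.]))]
```

View pics/s3b.png

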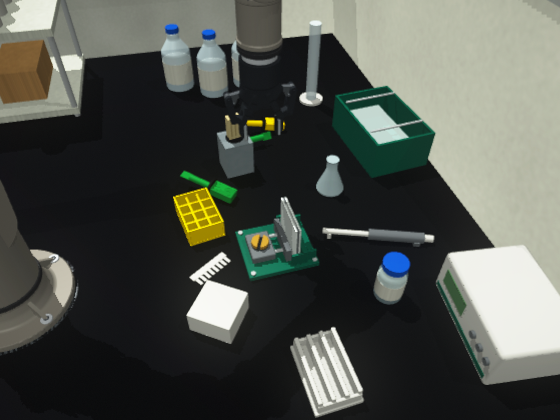

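The plates were untouched and now stand in the stand. The free-standing green and yellow look-alikes toppled by themselves; they had already fallen before the pair reached the stand, and the arm never came near them. They lie flat and do not block the holder. Next, a close look at the driver.

{"fn": "jog_arm", "kwargs": {"plan": [[[-1,3,0.5],0],[[-1,4,0.5],0],[[-1,4,0.5],0],[[0,1.5,0],0],[[0,0,0],0],[[0,0,0],0],[[0,0,0],0]]}}

```text
clock: 12.0
tcp_pos: [0.5028, 0.2337, 0.2967]
orientation: [2.175, 2.266, -0.001]
contact_force: [-0.7, -0.4, -0.4]
grip_width: 0.0601
```

```bash
python3 - <<'E'
from h import *
c=get_calibration("wrist");f=grab_frame("wrist");cv2.imwrite("pics/w4.png",f[:,:,::-1])
np.save("pics/w4.npy",np.array([c],dtype=object),allow_pickle=True)
s=get_obs();m=R.from_rotvec(s['orientation']).as_matrix();print(s['clock'],s['tcp_pos'].round(4),np.arctan2(m[1,1],m[0,1]))
i=cv2.imread("pics/w4.png");p=proj(c,(.499,.291,.12))[0].astype(int);x,y=max(p[0]-80,0),max(p[1]-80,0);print(x,y)
cv2.imwrite("pics/w4c.png",cv2.resize(i[y:y+150,x:x+160],None,fx=4,fy=4,interpolation=cv2.INTER_CUBIC))
E
```

```text
12.05 [0.5027 0.2339 0.2965] 0.04081860092213464
197 62
```

View pics/w4c.png

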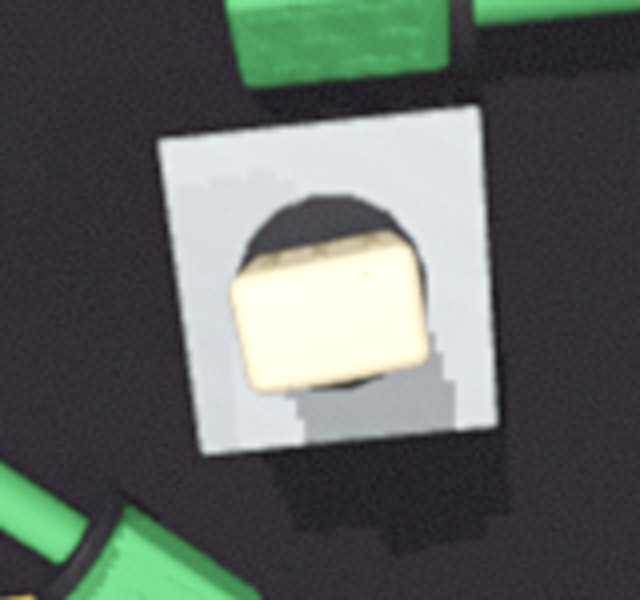

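```bash
python3 - <<'E'
from h import *
c=np.load("pics/w4.npy",allow_pickle=True)[0]
q=lambda p,z:onz(c,(197+(p[0]+.5)/4-.5,62+(p[1]+.5)/4-.5),z)
T=[q(p,.155) for p in [(231,283),(412,243),(430,355),(256,392)]]
H=[q(p,.092) for p in [(158,140),(480,105),(497,427),(203,455)]]
for X in(T,H):
    print(np.mean(X,0).round(4),[np.linalg.norm(X[i]-X[i-1]).round(4) for i in range(4)],[np.arctan2(*(X[b]-X[a])[[1,0]]).round(3) for a,b in((0,1),(3,2))])
print(q((333,290),.098), [proj(c,(.499,.291,.098))])
E
```

```text
[0.5003 0.296  0.155 ] [np.float64(0.0196), np.float64(0.0324), np.float64(0.0196), np.float64(0.032)] [np.float64(0.25), np.float64(0.249)]
[0.5008 0.2962 0.092 ] [np.float64(0.0709), np.float64(0.0709), np.float64(0.0712), np.float64(0.0704)] [np.float64(0.141), np.float64(0.136)]
[0.50043708 0.29634305 0.098     ] [array([[278.04507837, 140.15140171]])]
```

{"fn": "jog_arm", "kwargs": {"plan": [[[0,0.6,0],-0.136],[[0,0.6,0],-0.136],[[0,0.6,0],-0.136],[[0,0.6,0],-0.136],[[0,0.6,0],-0.136],[[0,0.6,0],-0.136],[[-0.1,0.6,0],-0.136],[[-0.1,0.6,0],-0.136],[[0,0.7,0],-0.136],[[0,0.7,0],-0.136],[[0,0,0],0],[[0,0,0],0]]}}

```text
clock: 13.25
tcp_pos: [0.5005, 0.297, 0.2963]
orientation: [3.115, 0.403, -0.0]
contact_force: [-0.5, 0.0, -0.5]
grip_width: 0.0601
```

```bash
python3 - <<'E'
from h import *
s=get_obs();m=R.from_rotvec(s['orientation']).as_matrix();print(s['clock'],s['tcp_pos'].round(4),np.arctan2(m[1,1],m[0,1]),m[:,2],s['joints'].round(2))
E
```

```text
13.25 [0.5005 0.297  0.2963] -1.3137112710629162 [ 8.77905180e-06 -7.43447807e-04 -9.99999724e-01] [-1.18  0.39  0.69  1.83 -0.29  1.03 -1.68]
```

{"fn": "jog_arm", "kwargs": {"plan": [[[0,-0.08,-2],-0.008],[[0,0,-2],0],[[0,0,-2],0],[[0,0,-2],0],[[0,0,-1.5],0],[[0,0,-1],0],[[0,0,-0.7],0],[[0,0,0],0],[[0,0,0],0]]}}

```text
clock: 14.15
tcp_pos: [0.5006, 0.2973, 0.1849]
orientation: [-3.117, -0.387, -0.001]
contact_force: [-0.2, 0.2, 0.2]
grip_width: 0.0602
```

{"fn": "jog_arm", "kwargs": {"plan": [[[0,0,0],0],[[0,0,0],0],[[0,0,0],0],[[0,0,0],0],[[0,0,0],0],[[0,0,0],0]], "hand": 0, "grip_force": 100}}

```text
clock: 14.75
tcp_pos: [0.5006, 0.2974, 0.1851]
orientation: [-3.117, -0.387, -0.001]
contact_force: [-1.1, -0.4, 6.0]
grip_width: 0.021
```

{"fn": "jog_arm", "kwargs": {"plan": [[[0,0,0.5],0],[[0,0,1],0],[[0,0,1.5],0],[[0,0,2],0],[[0,0,2],0],[[0,0,2],0],[[0,0,2],0],[[0,0,1],0],[[0,0,0],0]]}}

```text
clock: 15.65
tcp_pos: [0.5008, 0.2975, 0.3063]
orientation: [-3.116, -0.386, -0.004]
contact_force: [0.1, -0.1, -1.5]
grip_width: 0.0207
```

{"fn": "jog_arm", "kwargs": {"plan": [[[0,-1.5,0],0.08],[[0,-2.5,0],0.08],[[0,-3,0],0.08],[[0,-3,0],0.08],[[0,-3,0],0.08],[[0,-3,0],0.08],[[0,-3,0],0.08],[[0,-3,0],0.08],[[0,-3,0],0.08],[[0,-2.5,0],0.08],[[0,-1.5,0],0.08],[[-0.2,-0.8,0],0.05]]}}

```text
clock: 16.85
tcp_pos: [0.4976, -0.0027, 0.3037]
orientation: [-2.613, -1.744, 0.002]
contact_force: [-0.0, 1.1, -1.7]
grip_width: 0.021
```

{"fn": "jog_arm", "kwargs": {"plan": [[[0,0,0],0],[[0,0,0],0],[[0,0,0],0]]}}

```text
clock: 17.15
tcp_pos: [0.4981, 0.0001, 0.3041]
orientation: [-2.613, -1.744, 0.001]
contact_force: [0.3, 0.8, -1.8]
grip_width: 0.0206
```

```bash
python3 - <<'E'
from h import *
s=get_obs();m=R.from_rotvec(s['orientation']).as_matrix();print(s['clock'],s['tcp_pos'].round(4),np.arctan2(m[1,1],m[0,1]),m[:,2].round(4),s['joints'].round(2),s['contact_force'],s['grip_width'])
a=grab_frame("scene")[:,:,::-1];b=grab_frame("side")[:,:,::-1]
cv2.imwrite("pics/s4a.png",a);cv2.imwrite("pics/s4b.png",b)
r=lambda i,x,y:cv2.resize(i[y:y+130,x:x+130],(400,400),interpolation=cv2.INTER_CUBIC)
cv2.imwrite("pics/s4.png",np.hstack([r(a,205,130),r(b,210,150)]))
for n,i in(("scene",a),("side",b)):
    c=get_calibration(n);print(n,proj(c,[(.498,-.0016,.13),(.498,-.0016,.041)]).round(1))
E
```

```text
17.15 [4.981e-01 1.000e-04 3.041e-01] -0.3938309392427627 [-6.e-04  0.e+00 -1.e+00] [-0.69  0.2   0.65  2.   -0.15  0.98 -0.36] [ 0.27792997  0.76550217 -1.82656658] 0.02064340416658296
scene [[277.5 175.5]
 [277.7 199.2]]
side [[257.7 209.5]
 [258.6 239.8]]
```

View pics/s4.png

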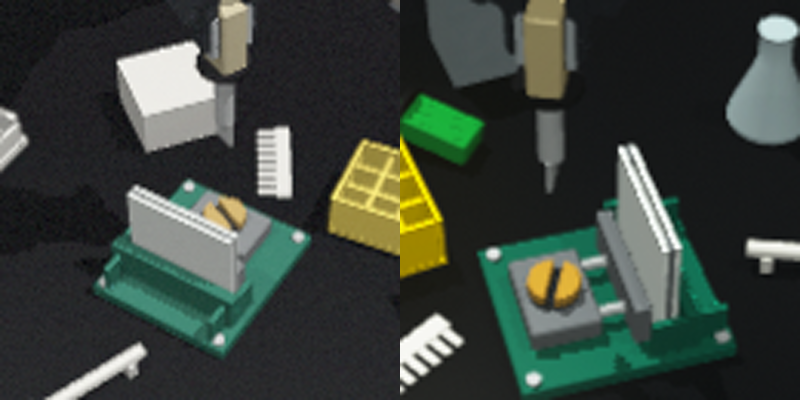

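The driver hangs upright, its tip at scene (279,176) and side (258,212), over the screw, with the blade roughly parallel to the slot. Lowering it now.

{"fn": "jog_arm", "kwargs": {"plan": [[[0,-0.17,-1.5],0],[[0,0,-2],0],[[0,0,-2],0],[[0,0,-2],0],[[0,0,-1],0],[[0,0,-0.5],0],[[0,0,0],0],[[0,0,0],0]]}}

```text
clock: 18.05
tcp_pos: [0.4987, -0.0024, 0.2151]
orientation: [2.613, 1.743, 0.002]
contact_force: [0.6, -0.0, -2.2]
grip_width: 0.021
```

{"fn": "jog_arm", "kwargs": {"plan": [[[0,0,-0.1],0],[[0,0,-0.1],0],[[0,0,-0.1],0],[[0,0,0],0],[[0,0,0],0]]}}

```text
clock: 18.55
tcp_pos: [0.4982, -0.0024, 0.2115]
orientation: [2.613, 1.744, 0.0]
contact_force: [1.0, 0.3, -1.9]
grip_width: 0.0209
```

{"fn": "jog_arm", "kwargs": {"plan": [[[0,0.05,-0.1],0],[[0,0,-0.1],0],[[0,0,-0.1],0],[[0,0,0],0],[[0,0,0],0]]}}

```text
clock: 19.05
tcp_pos: [0.4981, -0.002, 0.2083]
orientation: [-2.613, -1.744, 0.0]
contact_force: [0.3, -0.4, -1.4]
grip_width: 0.0207
```

{"fn": "jog_arm", "kwargs": {"plan": [[[0,0,-0.1],0],[[0,0,-0.1],0],[[0,0,-0.1],0],[[0,0,0],0],[[0,0,0],0]]}}

```text
clock: 19.55
tcp_pos: [0.4982, -0.0019, 0.2054]
orientation: [2.613, 1.744, -0.0]
contact_force: [-0.2, -0.9, -1.9]
grip_width: 0.0211
```

{"fn": "jog_arm", "kwargs": {"plan": [[[0,0,-0.05],-0.05],[[0,0,0],-0.08],[[0,0,0],-0.08],[[0,0,0],-0.08],[[0,0,0],-0.08],[[0,0,0],-0.08],[[0,0,0],-0.08],[[0,0,0],0]]}}

```text
clock: 20.35
tcp_pos: [0.498, -0.0017, 0.2048]
orientation: [-2.979, -0.998, 0.001]
contact_force: [-0.9, 0.9, -0.4]
grip_width: 0.021
```

```bash
cat > st.py <<'E'
from h import *
s=get_obs();m=R.from_rotvec(s['orientation']).as_matrix();print(s['clock'],s['tcp_pos'].round(4),"yaw",np.arctan2(m[1,1],m[0,1]).round(4),"F",s['contact_force'].round(2),"M",s['moment'].round(3),s['grip_width'].round(4),s['joints'].round(2))
E
python3 st.py
```

```text
Traceback (most recent call last):
  File "st.py", line 2, in <module>
    s=get_obs();m=R.from_rotvec(s['orientation']).as_matrix();print(s['clock'],s['tcp_pos'].round(4),"yaw",np.arctan2(m[1,1],m[0,1]).round(4),"F",s['contact_force'].round(2),"M",s['moment'].round(3),s['grip_width'].round(4),s['joints'].round(2))
                                                                                                                                                                                                       ^^^^^^^^^^^^^^^^^^^^^
AttributeError: 'float' object has no attribute 'round'
```

```bash
sed -i "s/s\['grip_width'\].round(4)/s['grip_width']/" st.py; python3 st.py
```

```text
20.35 [ 0.498  -0.0017  0.2048] yaw -0.9241 F [-0.9   0.92 -0.41] M [0.206 0.229 0.089] 0.021016714399564315 [-0.71  0.39  0.73  2.1  -0.37  0.78 -0.67]
```

{"fn": "jog_arm", "kwargs": {"plan": [[[0,0,0],-0.08],[[0,0,0],-0.08],[[0,0,0],-0.08],[[0,0,0],-0.08],[[0,0,0],-0.08],[[0,0,0],-0.08],[[0,0,0],-0.08],[[0,0,0],-0.08],[[0,0,0],0]]}}

```text
clock: 21.25
tcp_pos: [0.4981, -0.0021, 0.2048]
orientation: [3.141, 0.013, -0.0]
contact_force: [-0.4, -0.8, -1.9]
grip_width: 0.0207
```

```bash
python3 st.py; python3 - <<'E'
from h import *
b=grab_frame("side")[:,:,::-1];cv2.imwrite("pics/s5b.png",b)
a=cv2.imread("pics/s4b.png");r=lambda i:cv2.resize(i[195:285,230:330],(400,360),interpolation=cv2.INTER_CUBIC)
cv2.imwrite("pics/s5.png",np.hstack([r(a),r(b)]))
E
```

```text
21.25 [ 0.4981 -0.0021  0.2048] yaw -1.5626 F [-0.41 -0.84 -1.87] M [-0.315  0.226  0.11 ] 0.02065185668413148 [-0.83  0.45  0.9   2.11 -0.49  0.81 -1.19]
```

View pics/s5.png

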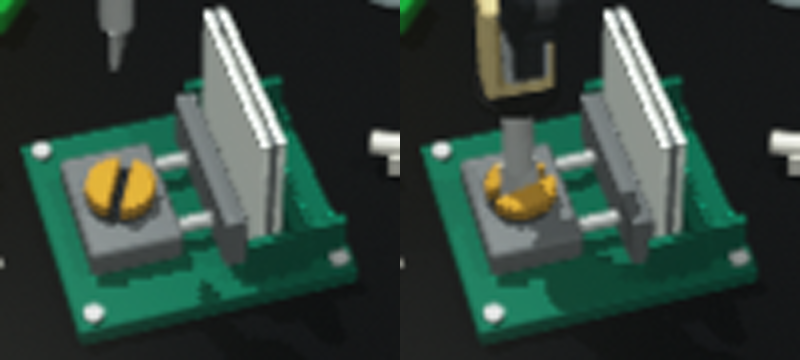

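The blade sits in the slot, and the jaw has moved visibly from (215,170) to (625,170) minus 400, that is, towards the plates. I've used my 12 viewed pictures, so from here I check by numbers.

{"fn": "jog_arm", "kwargs": {"plan": [[[0,0,0],-0.08],[[0,0,0],-0.08],[[0,0,0],-0.08],[[0,0,0],-0.08],[[0,0,0],0]]}}

```text
clock: 21.8
tcp_pos: [0.498, -0.0024, 0.2048]
orientation: [3.103, -0.487, -0.0]
contact_force: [-0.2, -2.1, -0.4]
grip_width: 0.0209
```

```bash
python3 st.py
```

```text
21.8 [ 0.498  -0.0024  0.2048] yaw -1.8822 F [-0.21 -2.08 -0.45] M [-0.595  0.284  0.135] 0.020924836592765804 [-0.88  0.49  0.99  2.11 -0.56  0.83 -1.44]
```

{"fn": "jog_arm", "kwargs": {"plan": [[[0,0,0],-0.06],[[0,0,0],-0.06],[[0,0,0],0]]}}

```text
clock: 22.1
tcp_pos: [0.498, -0.0024, 0.2048]
orientation: [3.068, -0.671, -0.0]
contact_force: [-1.5, -2.3, -0.2]
grip_width: 0.0207
```

```bash
python3 st.py
```

```text
22.1 [ 0.498  -0.0024  0.2048] yaw -2.0012 F [-1.53 -2.26 -0.18] M [-0.899  0.395  0.094] 0.020672359666759548 [-0.9   0.5   1.02  2.11 -0.58  0.84 -1.53]
```

{"fn": "jog_arm", "kwargs": {"plan": [[[0,0.05,0],-0.05],[[0,0,0],-0.05],[[0,0,0],0]]}}

```text
clock: 22.4
tcp_pos: [0.4979, -0.0022, 0.2048]
orientation: [3.03, -0.823, -0.0]
contact_force: [-1.5, -4.4, -1.2]
grip_width: 0.0213
```

```bash
python3 st.py
```

```text
22.4 [ 0.4979 -0.0022  0.2048] yaw -2.1012 F [-1.52 -4.38 -1.16] M [-1.479  0.523  0.122] 0.021287875966635464 [-0.92  0.52  1.05  2.11 -0.61  0.85 -1.61]
```

{"fn": "jog_arm", "kwargs": {"plan": [[[0,0,0],-0.05],[[0,0,0],-0.05],[[0,0,0],0]]}}

```text
clock: 22.7
tcp_pos: [0.4979, -0.0023, 0.2048]
orientation: [2.985, -0.974, -0.0]
contact_force: [-2.6, -3.9, -1.9]
grip_width: 0.0208
```

```bash
python3 st.py
```

```text
22.7 [ 0.4979 -0.0023  0.2048] yaw -2.2015 F [-2.59 -3.86 -1.86] M [-1.514  0.525  0.087] 0.020795930823038343 [-0.93  0.54  1.07  2.11 -0.63  0.86 -1.68]
```

{"fn": "jog_arm", "kwargs": {"plan": [[[0,0,0],-0.05],[[0,0,0],-0.05],[[0,0,0],0],[[0,0,0],0]]}}

```text
clock: 23.1
tcp_pos: [0.4978, -0.0023, 0.2048]
orientation: [2.934, -1.119, -0.0]
contact_force: [-1.6, -4.5, -0.8]
grip_width: 0.0214
```

```bash
python3 st.py
```

```text
23.1 [ 0.4978 -0.0023  0.2048] yaw -2.2996 F [-1.56 -4.53 -0.76] M [-1.574  0.671  0.268] 0.021371992072200505 [-0.95  0.55  1.1   2.11 -0.65  0.87 -1.76]
```

{"fn": "jog_arm", "kwargs": {"plan": [[[0,0,0],-0.05],[[0,0,0],-0.05],[[0,0,0],0],[[0,0,0],0]]}}

```text
clock: 23.5
tcp_pos: [0.4977, -0.0023, 0.2048]
orientation: [2.875, -1.262, -0.0]
contact_force: [-2.5, -5.2, -0.2]
grip_width: 0.0208
```

```bash
python3 st.py
```

```text
23.5 [ 0.4977 -0.0023  0.2048] yaw -2.398 F [-2.45 -5.21 -0.2 ] M [-1.689  0.775  0.74 ] 0.020792373241920438 [-0.96  0.57  1.12  2.11 -0.68  0.88 -1.83]
```

The moment rose to 0.74 N m against 0.12 for the free screw, so the screw is at its stop. I'll unload within the slot's slack and lift out.

{"fn": "jog_arm", "kwargs": {"plan": [[[0,0,0],0.06],[[0,0,0],0.06],[[0,0,0],0.06],[[0,0,0],0.06],[[0,0,0.2],0.04],[[0,0,0.3],0],[[0,0,0.5],0],[[0,0,1],0],[[0,0,2],0],[[0,0,2],0],[[0,0,2],0],[[0,0,2],0]]}}

```text
clock: 24.7
tcp_pos: [0.4985, -0.0009, 0.3065]
orientation: [-3.021, 0.857, -0.001]
contact_force: [-0.1, 0.0, -1.8]
grip_width: 0.0211
```

{"fn": "jog_arm", "kwargs": {"plan": [[[0,3,0.2],0],[[0,4,0],0.02],[[0,4,0],0.02],[[0,4,0],0.02],[[0,4,0],0.02],[[0,0,0],0],[[0,0,0],0]]}}

```text
clock: 25.4
tcp_pos: [0.4981, 0.1901, 0.3074]
orientation: [-3.055, 0.732, -0.001]
contact_force: [0.5, -0.9, -1.5]
grip_width: 0.0205
```

```bash
python3 st.py; python3 - <<'E'
from h import *
for n in("scene","side"):
    c=get_calibration(n);f=grab_frame(n)[:,:,::-1];cv2.imwrite(f"pics/e_{n}.png",f)
    h=cv2.cvtColor(f,cv2.COLOR_BGR2HSV);b=cv2.inRange(h,(10,90,60),(32,255,255))
    p=proj(c,(.498,-.0017,.041))[0];m=np.zeros_like(b);cv2.circle(m,tuple(int(v) for v in p),16,255,-1);b&=m
    k,l,st,ce=cv2.connectedComponentsWithStats(b);print(n,p)
    for i in range(1,k):
        if st[i][4]>15:print(st[i],ce[i].round(1),onz(c,ce[i],.041).round(4))
    v=f[int(p[1])-11:int(p[1])+13,int(p[0])-14:int(p[0])+15].astype(int)
    print("\n".join(" ".join("%3d"%x for x in r) for r in v[::1,:,1]))
E
```

```text
25.4 [0.4981 0.1901 0.3074] yaw -2.0411 F [ 0.52 -0.9  -1.5 ] M [-0.074  0.03  -0.031] 0.020488890267077786 [-1.39  0.47  1.22  1.94 -0.5   1.08 -2.  ]
scene [277.66245723 199.13985996]
[271 194  14  11 105] [278.1 199.1] [ 0.4972 -0.001   0.041 ]
 36  38  76 125  87  45  28  38  32  37  33  31  32  39  37  33  34  33  35  35  35  36  33  33  32  66 174 173 174
 39  97 170 202 173 101  70  46  37  33  33  30  37  35  37  39  38  38  37  35  34  33  32  31  31  92 224 225 225
 73 148 219 222 215 153 123  94  72  44  32  37  39  33  34  29  34  32  31  33  37  39  36  33  32  55 153 156 156
121 139 191 207 191 140 142 139 119 100  89  51  38  34  30  37  31  34  35  36  33  31  39  34  37  72 194 194 194
141 141 123 135 144 141 142 141 135 151 149 116  91  61  38  38  38  33  37  35  38  37  35  32  36  89 223 223 222
140 140 143 142 140 143 141 141 148 158 158 159 150 129 104  88  54  56  40  34  34  38  40  34  33  40 106 107 106
142 142 141 141 142 143 141 150 155 155 158 164 169 179 169 159 132 129  96  51  35  37  36  38  37  36  34  35  36
140 142 143 141 142 133 144 162 158 157 
[... 4110 characters left out ...]
  95
119 118 117  90  99 124 133 115  90  87 100 147 163 166 167 167 170 173 156 156 133  97  78  58  87 127 139 139 107
121 118 118 100  81 115 133 135  96  79  84  87  88 100 105 106 119 136 117  92  81  78  59  56 109 126 135 139 125
122 118 117 104  77 111 136 139 113  87  70  76  83  84  84  86  87  87  78  78  67  50  65  80  95 100 128 139 138
127 121 117 118  91 100 133 146 147 141  87  56  63  64  64  72  76  79  60  52  54  59  77  95 128 139 139 139 141
127 121 118 118  99  82 120 144 147 148 116  96  72  56  50  48  48  57  60  61  77  83  96 129 140 139 139 140 139
128 123 119 117 103  78 111 142 148 147 147 146 119 104 104  91  84  97  90  83  96 102 130 141 140 141 140 139 139
```

```bash
python3 - <<'E'
from h import *
for n,a,b in(("side",(253,239.3),(267,241.2)),("scene",(280.3,197),(274.3,200.8))):
    c=get_calibration(n);d=onz(c,b,.041)-onz(c,a,.041);print(n,d.round(4),np.arctan(d[1]/d[0]))
E
```

```text
side [ 0.0272 -0.0121  0.    ] -0.417639084417002
scene [ 0.0204 -0.0055  0.    ] -0.2635964611415169
```

Slot yaw now is about -0.42 (side) and -0.26 (scene); fully closed should give -0.38. That agrees with the torque stop. Returning the driver.

{"fn": "jog_arm", "kwargs": {"plan": [[[0.05,2,0],0.1],[[0.05,2,0],0.1],[[0.05,2,0],0.1],[[0.05,2,0],0.1],[[0.05,1.5,0],0.1],[[0,0.8,0],0.1],[[0,0.3,0],0.12],[[0,0,0],0],[[0,0,0],0],[[0,0,0],0]]}}

```text
clock: 26.5
tcp_pos: [0.5009, 0.2935, 0.3071]
orientation: [3.118, 0.38, 0.0]
contact_force: [0.2, 0.7, -0.9]
grip_width: 0.0209
```

```bash
python3 st.py
```

```text
26.5 [0.5009 0.2935 0.3071] yaw -1.3281 F [ 0.2   0.66 -0.89] M [-0.033  0.015 -0.031] 0.02094741312597824 [-1.35  0.46  0.97  1.83 -0.43  1.08 -1.55]
```

{"fn": "jog_arm", "kwargs": {"plan": [[[0,0.3,-1],0],[[0,0,-1.5],0],[[0,0,-1.5],0],[[0,0,-1.5],0],[[0,0,-1.5],0],[[0,0,-1.5],0],[[0,0,-1.5],0],[[0,0,-1],0],[[0,0,-0.6],0],[[0,0,-0.3],0],[[0,0,0],0],[[0,0,0],0]]}}

```text
clock: 27.7
tcp_pos: [0.501, 0.2977, 0.1884]
orientation: [-3.117, -0.387, -0.001]
contact_force: [-0.4, 0.1, -1.5]
grip_width: 0.0207
```

{"fn": "jog_arm", "kwargs": {"plan": [[[0,0,-0.1],0],[[0,0,0],0],[[0,0,0],0]]}}

```text
clock: 28.0
tcp_pos: [0.5007, 0.2977, 0.1871]
orientation: [-3.117, -0.387, -0.0]
contact_force: [-0.2, 0.2, -1.9]
grip_width: 0.0212
```

{"fn": "jog_arm", "kwargs": {"plan": [[[0,-0.05,-0.1],0],[[0,0,-0.1],0],[[0,0,0],0],[[0,0,0],0]]}}

```text
clock: 28.4
tcp_pos: [0.5007, 0.297, 0.1852]
orientation: [-3.118, -0.386, -0.0]
contact_force: [-1.3, -1.0, 2.5]
grip_width: 0.0208
```

{"fn": "jog_arm", "kwargs": {"plan": [[[0,0,0],0],[[0,0,0],0],[[0,0,0],0],[[0,0,0],0],[[0,0,0.5],0],[[0,0,1],0],[[0,0,2],0],[[0,0,2],0],[[0,0,2],0],[[0,0,2],0],[[0,0,2],0]], "hand": 6}}

```text
clock: 29.5
tcp_pos: [0.5008, 0.2969, 0.3016]
orientation: [-3.117, -0.386, -0.001]
contact_force: [0.3, -0.7, 0.3]
grip_width: 0.0595
```

{"fn": "jog_arm", "kwargs": {"plan": [[[0,-4,0],0.136],[[0,-4,0],0.136],[[0,-4,0],0.136],[[0,-4,0],0.136],[[0,-4,0],0.136],[[0,-4,0],0.136],[[0,-4,0],0.136],[[0,-4,0],0.136],[[0,-4,0],0.136],[[0,-4,0],0.136],[[0,0,0],0],[[0,0,0],0]]}}

```text
clock: 30.7
tcp_pos: [0.5005, -0.1043, 0.3006]
orientation: [2.186, 2.255, 0.001]
contact_force: [0.3, 0.9, -0.3]
grip_width: 0.0596
```

```bash
python3 st.py; python3 - <<'E'
from h import *
c=get_calibration("wrist");i=grab_frame("wrist")[:,:,::-1].copy();cv2.imwrite("pics/w5.png",i)
h=cv2.cvtColor(i,cv2.COLOR_BGR2HSV);b=cv2.inRange(h,(12,110,70),(32,255,255))
n,l,st,ce=cv2.connectedComponentsWithStats(b);P=[]
print(proj(c,[(.498,-.0017,.041),(.562,.001,.102)]))
for k in range(1,n):
  w=onz(c,ce[k],.041)
  if st[k][4]>80 and np.linalg.norm(w[:2]-[.498,-.0017])<.03:print(st[k],w.round(4));P.append(w)
if len(P)==2:
  d=P[1]-P[0];print("centre",(P[0]+P[1])/2,"slot yaw",np.arctan(-d[0]/d[1]))
# plates: bright neutral profile across the pair top at three y, z=.102
def prof(z,y,xs):
  pts=proj(c,[(x,y,z) for x in xs]).astype(np.float32)
  return cv2.remap(i,pts[None,:,0].copy(),pts[None,:,1].copy(),cv2.INTER_LINEAR)[0]
xs=np.arange(.535,.590,.002)
for y in(-.035,0,.035):
  v=prof(.102,y,xs);print("top y",y,[(int(1000*x),int(p.max()),int(p.max())-int(p.min())) for x,p in zip(xs,v)])
E
```

```text
30.7 [ 0.5005 -0.1043  0.3006] yaw 0.0311 F [ 0.27  0.91 -0.3 ] M [ 0.045 -0.002  0.036] 0.05961386838538797 [-0.57  0.26  0.79  1.98 -0.22  0.98  0.35]
[[280.14665986  90.27197961]
 [355.46058406  85.23332473]]
[267  72  30  23 370] [0.5011 0.0066 0.041 ]
[263  87  30  22 348] [ 0.4939 -0.0103  0.041 ]
centre [ 0.49749572 -0.00183721  0.041     ] slot yaw -0.39926278151132827
top y -0.035 [(535, 119, 61), (537, 73, 4), (539, 89, 1), (541, 133, 3), (543, 136, 3), (545, 133, 2), (547, 131, 2), (549, 123, 0), (551, 140, 5), (553, 139, 4), (555, 139, 3), (557, 138, 3), (559, 156, 3), (561, 231, 3), (563, 220, 3), (565, 124, 2), (567, 153, 2), (569, 231, 3), (571, 221, 4), (573, 121, 65), (575, 124, 69), (577, 122, 67), (579, 123, 70), (581, 68, 34), (583, 30, 7), (585, 30, 5), (587, 29, 4), (589, 28, 5)]
top y 0 [(535, 85, 16), (537, 75, 3), (539, 132, 3), (541, 141, 3), (543, 137, 3), (545, 136, 3), (547, 119, 4), (549, 136, 4), (551, 138, 3), (553, 139, 4), (555, 138, 3), (557, 140, 2), (559, 224, 3), (561, 229, 3), (563, 144, 3), (565, 134, 3), (567, 225, 2), (569, 226, 3), (571, 134, 49), (573, 123, 68), (575, 125, 67), (577, 125, 66), (579, 94, 51), (581, 32, 5), (583, 30, 4), (585, 28, 2), (587, 29, 2), (589, 30, 6)]
top y 0.035 [(535, 127, 59), (537, 122, 4), (539, 147, 2), (541, 143, 3), (543, 141, 4), (545, 129, 2), (547, 130, 4), (549, 137, 4), (551, 137, 4), (553, 137, 2), (555, 132, 2), (557, 206, 2), (559, 236, 3), (561, 157, 4), (563, 127, 2), (565, 203, 1), (567, 234, 2), (569, 147, 4), (571, 53, 33), (573, 56, 34), (575, 60, 38), (577, 92, 52), (579, 37, 3), (581, 26, 4), (583, 27, 1), (585, 29, 3), (587, 24, 4), (589, 35, 4)]
```

The slot yaw is -0.399 against -0.384 for fully closed, and the plate tops are 12 mm wide and upright at x of about 0.564. I'll check the driver and the bystanders by comparing pictures.

```bash
python3 - <<'E'
from h import *
for n,hp in(("scene",(387,223)),("side",(232,124))):
    c=get_calibration(n);a=cv2.imread(f"pics/{n}0.png");b=grab_frame(n)[:,:,::-1].copy();cv2.imwrite(f"pics/f_{n}.png",b)
    for i in(a,b):
        h=cv2.cvtColor(i,cv2.COLOR_BGR2HSV);m=cv2.inRange(h,(12,40,110),(28,130,255))
        k,l,st,ce=cv2.connectedComponentsWithStats(m)
        print(n,"cream",[(st[j].tolist(),ce[j].round(1)) for j in range(1,k) if st[j][4]>30 and np.hypot(*(ce[j]-hp))<20])
    d=cv2.absdiff(a,b).max(2)
    for nm,P in dict(flask=(.71,.157,.04),reagent=(.721,-.165,.06),tip_box=(.385,.119,.03),comb=(.43,-.07,.002),tube_box=(.387,-.146,.04),pip=(.772,-.029,.015),rackL=(.55,-.295,.02)).items():
        x,y=proj(c,P)[0].astype(int);w=d[y-16:y+17,x-16:x+17];print(nm,(w>60).mean().round(3),end="; ")
    print()
E
```

```text
scene cream [([378, 216, 17, 28, 278], array([385.9, 229.4]))]
scene cream [([379, 216, 17, 28, 282], array([387. , 229.5]))]
flask 0.0; reagent 0.0; tip_box 0.0; comb 0.059; tube_box 0.0; pip 0.0; rackL 0.079; 
side cream [([225, 112, 17, 27, 299], array([232.8, 124.8]))]
side cream [([224, 112, 17, 27, 296], array([232.4, 124.4]))]
flask 0.0; reagent 0.0; tip_box 0.208; comb 0.0; tube_box 0.0; pip 0.0; rackL 0.231;
```

```bash
python3 -c "
from bench import *
print(hand_in())"
```

```text
the job is handed in; nothing more can be done
None
```

The job is done and handed in at about 31 s of the 72 s allowed.

- **Plates:** I lifted both in one grasp and stood them upright as a pair in the casting stand's trough.
- **Screw:** The blade went straight into the slot, so it needed no light turning first. I turned the screw clockwise until the torque rose from about 0.12 to 0.74 N m.
- **Driver:** It is back upright in its holder. Nothing the arm did exceeded the force or speed limits that I could read.

**Last checks:**
- **Jaw closed:** The wrist camera gives a slot yaw of -0.40 rad against -0.38 for fully closed. The two coarser fixed-camera readings scattered around that, at -0.42 and -0.26.
- **Plates upright:** The pair's tops are 12 mm wide and upright at x of about 0.564 m.
- **Driver in place:** The handle is within about 1 pixel of its starting place in both fixed views.
- **Bystanders:** All look unchanged, with one disagreement. The tip box patch differs by 21% in the side view but 0% in the scene view. I took this for the fallen green look-alike or the arm, but I did not confirm it.

**Look-alikes fell:** The green and yellow look-alike drivers had toppled early in the run. They stood free on their tips, and the arm passed well above them without contact.

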